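Put the lapping plate away on edge in its rack

ROBOT

A 6-joint arm with a two-finger parallel gripper is mounted at the origin on a cart in front of the work surface, level with it; the furniture and walls round the work are solid. World frame = base frame: x ahead of the robot, y to its left, z up, the work surface at z = 0. Lengths are in m, angles in rad, forces in N, time in s.
With the tool pointing down it reaches from about 0.375 to 0.975 m from the base axis. Payload 3.8 kg.
Tool frame: the origin (TCP) lies on the centre line of the jaws, within the pads' length; the fingertips stand 14 mm ahead of it and the grasp point (between the pads) lies 5 mm behind it; z points along the fingers, y is the line along which they close (so a half turn about z gives the same grasp; the last joint's range is limited). The gripper opens to 85 mm and grips with 20 to 120 N. Pads are 22 mm wide; open, the fingers measure 114 mm over their backs; the gripper's body (76 mm by 85 mm) begins 54 mm behind the grasp point. The pads swing forward as they close: fully open they stand 13 mm farther back than shut.
Start: joints at [1.094, 0.264, 1.604, -0, 1.274, -0.037], TCP at [0.287, 0.611, 0.245] pointing down, gripper open.
Joint ranges: [-2.63, 2.63], [-0.94, 2.18], [0.31, 2.57], [-1.31, 4.45], [0, 2.66], [-2.55, 2.55]. Speed limits (rad/s): [2.57, 2.57, 3.14, 3.14, 3.14, 3.14].

INTERFACE

Orientations are given as a rotation vector (axis times angle).
In Python, from workcell import bot, eyes, spot_in gives the robot as it stands.
- The arm moves only by the tool carry_out, never from a script. Its argument "series" is text: rows parted by semicolons, each of 4 numbers parted by spaces: the shift along the world's x, y, z in m, then the turn about the world's z in degrees. In form: tx ty tz roll; .... A call has 1 to 20 rows; each row shifts and turns the commanded pose from where the row before left it; what a row does not reach is not made up. A row lasts 1/8 s, in which the tool goes at most 62.5 mm and 10.7 degrees, less where a joint would pass 70% of its speed; a pose out of reach is approached as far as the arm can. A call is refused whole if a number of a shift passes 0.0625 or a number of a turn 10.7, either way. A call with a gripper value outside its range is refused whole. "jaw" is the gripper command: -1 is shut, 1 is fully open, values between are in proportion, set as the call begins (left out, the last holds). The fingers move at their own pace and stop on an object; "grip_force" is the grip in N (left out, the last holds). Time passes only in rows, so rows that do not move let the fingers close. It gives the time, the measured TCP pose, the force, the opening and the grip force at its end, in the units of the state.
- bot.read_state(): the state, without advancing time (a new reading comes with each control period).
- eyes.read_camera(name): name is "scene" or "top" or "wrist"; returns (picture, depth): 400x640x3 uint8, blue, green, red; 400x640 float32, m along the optical axis (not along the pixel's ray), 0 where there is no reading.
- eyes.get_calibration(name): a dict with "K" (3x3 intrinsics, pixels), "distortion" ([k1, k2, p1, p2, k3] as OpenCV has them; the pictures are not rectified), "position" and "rotation" of the camera in the world; the wrist camera has in their place "T_tool_cam" (4x4, takes a point from camera to tool coordinates, whose origin is the TCP and whose axes are the flange's). Camera axes: x right, y down, z forward; pixel columns grow to the right and rows downward; lengths in m; the calibration is good to about 2 mm. A picture is of the moment at which its call begins: read the wrist's pose just before it. get_calibration takes no time and is no camera call.
- bot.finish_job(): hands the job in; it is judged then, once.
Trained networks look in the newest picture that a camera, given by its name, has taken for a name from the list of things; names that differ only in an ending like _2 or _b are one class to them, and where a whole thing is asked for, a point or a joint stands for the part that bears it (a point fixed in the world has none). Each returns a list of dicts, best first, with "score" (0 to 1); they miss things now and then, are a little off and sometimes report something else, mostly with a low value. They report only what shows in the picture. A call takes as long as a camera call.
- spot_in(camera, target): "rect" ([centre column, centre row, width, height] in pixels, round what is visible of it).
The state is a dict: "time": time; "q": joint angles; "joint_vel": joint speeds; "joint_torque": joint torques, N m; "tool_pos": TCP position; "tcp_rot": TCP orientation; "wrist_force": force on the tool from outside, world axes, zero at the start; "torque": the same for the moment, N m; "width": opening from 0.0 (shut) to 1.0 (fully open); "grip_force": force on a finger pad.
Only numpy, scipy, OpenCV 4.12 (cv2) and the standard library are available. Lean on these libraries where they do the work, as an engineer would, in place of code of your own. Each camera call takes 0.05 s, during which the arm holds its last target. There are 200 camera calls.

TASK

The sharpening is done: put the flat lapping plate away. It is too wide to pick up lying flat, so push it back against the wooden stop of the honing board, tip it up on its long edge until it stands upright against the stop, then take it by its top edge and lower it all the way down into the narrow slot of the wooden rack, and let go. Do not drop the plate on the bench or knock over the oil can.

Things in the scene. Friction and masses are not known exactly. Their poses are not given: they have to be found in the camera images.
- plate_center (a point): Centre of the lapping plate, a loose aluminium slab 105 x 150 x 10 mm, 0.3 to 0.55 kg, one face dark and dimpled. Plate axes: x along its 105 mm side, y along its 150 mm side, z through its thickness. Starts flat on the honing board, z up, its +x long edge 10 to 28 mm short of the stop, up to 0.1 rad askew; its other long edge overhangs the board's front, clear beneath.
- stop_foot (a point): Middle of the foot of the stop's upright face, on the honing board's flat top, 40 mm above the bench. x points level into the stop (away from the plate), y along the stop, z up. The stop stands 55 mm above the board's top, is 20 mm thick, 210 mm long. A plate on its long edge against it stands 50 mm higher than the stop and stays standing when let go.
- honing_board: Fixed plywood board, top 40 mm above the bench, 210 mm wide. Origin on the bench straight below stop_foot, same axes. The flat top runs 90 mm from the stop towards the front (-x), so a plate pushed home overhangs it by 15 mm; behind the stop it runs on for 40 mm with two low steel brackets.
- slot_floor (a point): Centre of the floor of the rack's narrow slot, 12 mm above the bench; x points level across the slot, y along it, z up. The slot is 14 mm wide, 156 mm long, 63 mm deep, open at the top, with half-round edges that lead in. The plate fully down stands here on its long edge: centre 52.5 mm above this point, its top 42 mm proud of the rack.
- stone_rack: Fixed wooden rack 86 x 188 mm, 75 mm high; origin at the centre of its underside, axes as slot_floor, which lies 22 mm to its +x side. Partitions beside the narrow slot are 14 mm (+x) and 16 mm (-x) thick, end walls 16 mm. The wide slot on the -x side is filled by a grey whetstone that stands 5 mm above the rack.
- oil_can: Loose green oil can with a thin bent spout, 71 x 86 x 187 mm, standing beyond the honing board; origin at the centre of its underside, z up. To be left standing.

How it is judged:
By the outcome, as a careful person would: the job done as asked, in the order asked, and still so for the second after the job is handed in, with the robot touching nothing.
It also fails if it takes over 61 s, if anything falls off the work surface, if the arm or the gripper's body presses on something with over 40 N, if the wrist force passes 120 N, or if a joint passes its speed limit or range.

## Working session

There is one attempt and no reset: what is moved stays moved. The work goes in short steps, Python scripts to look and compute and a tool call to move; the robot and the scene stay as the last step left them, time stands still between calls to the robot, and variables do not carry over. Pictures are saved under pics/ and viewed, at most 10 in all, crops included, and the job is handed in when it is done.

Besides the shell and the picture viewer there is one more tool, called after "Call:" as name(argument=value, ...) on one line, values as JSON. carry_out: Moves the arm, as the interface text tells. Its arguments: {"type":"object","properties":{"series":{"type":"string"},"jaw":{"type":"number"},"grip_force":{"type":"number"}},"required":["series"]}

```bash
mkdir -p pics; ls
cat > h.py <<'E'
import numpy as np, cv2
from workcell import bot, eyes, spot_in
from scipy.spatial.transform import Rotation as R
def cloud(n):
    s=bot.read_state(); im,d=eyes.read_camera(n); c=eyes.get_calibration(n)
    K=np.array(c["K"]);D=np.array(c["distortion"])
    v,u=np.mgrid[0:400,0:640]
    p=cv2.undistortPoints(np.stack([u,v],-1).reshape(-1,1,2).astype(float),K,D).reshape(400,640,2)
    P=np.dstack([p*d[...,None],d])
    if "T_tool_cam" in c:
        T=np.array(c["T_tool_cam"]);Rt=R.from_rotvec(s["tcp_rot"]).as_matrix()
        W=(P@T[:3,:3].T+T[:3,3])@Rt.T+s["tool_pos"]
    else:
        r=np.array(c["rotation"]); r=r if r.shape==(3,3) else R.from_rotvec(r).as_matrix()
        W=P@r.T+np.array(c["position"])
    W[d<=0]=np.nan
    return im,W
E
python3 - <<'E'
from h import *
print(bot.read_state())
for n in ["scene","top"]:
    im,W=cloud(n); cv2.imwrite(f"pics/{n}0.png",im); np.save(f"{n}0.npy",W)
    print(n,eyes.get_calibration(n))
    for t in ["plate_center","honing_board","stone_rack","oil_can"]:
        r=spot_in(n,t)[:2]
        for q in r:
            c=q["rect"];print(t,q["score"],np.round(c),W[int(c[1]),int(c[0])].round(3))
E
```

```text
pics
{'time': 0.0, 'q': array([ 1.09411784e+00,  2.64749580e-01,  1.60540963e+00,  1.22684710e-05,
        1.27371198e+00, -3.68698203e-02]), 'joint_vel': array([ 0.00012173, -0.00089368,  0.00030186,  0.0019764 ,  0.00097169,
       -0.00150704]), 'joint_torque': array([-2.57866850e-04, -5.15147460e+01, -3.67297018e+01, -6.53867778e-05,
        1.34335557e-02, -1.14133599e-05]), 'tool_pos': array([0.28704078, 0.61013055, 0.24394517]), 'tcp_rot': array([-0.68517168, -3.06535895,  0.00345645]), 'wrist_force': array([-0.43574942,  1.21339999,  0.20314384]), 'torque': array([0.00748909, 0.0340284 , 0.00827523]), 'grip_force': 0.0, 'width': 0.9982266541830795}
scene {'K': array([[493.6650922 ,   0.        , 318.43736589],
       [  0.        , 493.6650922 , 205.13997795],
       [  0.        ,   0.        ,   1.        ]]), 'distortion': array([-0.14538956,  0.        ,  0.        ,  0.        ,  0.        ]), 'position': array([-0.19410817,  0.91851745,  0.57448326]), 'rotation': array([-0.96408506,  2.18011902, -1.27335113])}
plate_center 0.82 [313. 237.  87.  42.] [0.438 0.389 0.049]
honing_board 0.9 [304. 224. 120.  70.] [0.489 0.369 0.049]
honing_board 0.59 [346. 183.  70.  54.] [0.542 0.196 0.065]
stone_rack 0.59 [344. 180.  68.  61.] [0.558 0.19  0.065]
oil_can 0.84 [209. 215.  50.  86.] [0.612 0.519 0.079]
top {'K': array([[390.23092696,   0.        , 320.35960246],
       [  0.        , 390.23092696, 205.54422124],
       [  0.        ,   0.        ,   1.        ]]), 'distortion': array([-0.08687672,  0.        ,  0.        ,  0.        ,  0.        ]), 'position': array([0.45544327, 0.29507449, 0.91637111]), 'rotation': array([-2.12580895,  2.18102686, -0.13728791])}
plate_center 0.82 [286. 259.  76.  61.] [0.451 0.374 0.056]
honing_board 0.94 [296. 231. 110.  88.] [0.513 0.354 0.039]
oil_can 0.63 [216. 186.  55.  41.] [0.605 0.51  0.127]
```

View pics/top0.png

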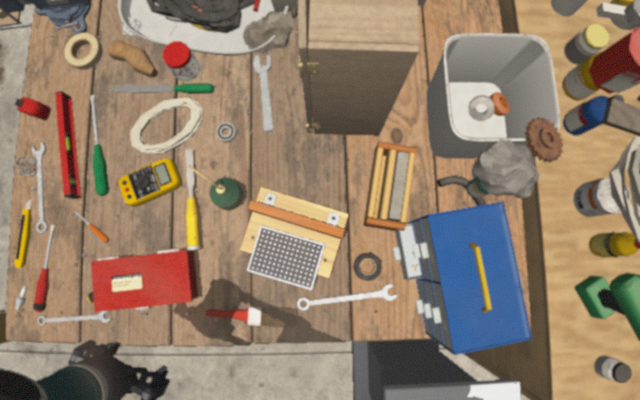

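View pics/scene0.png

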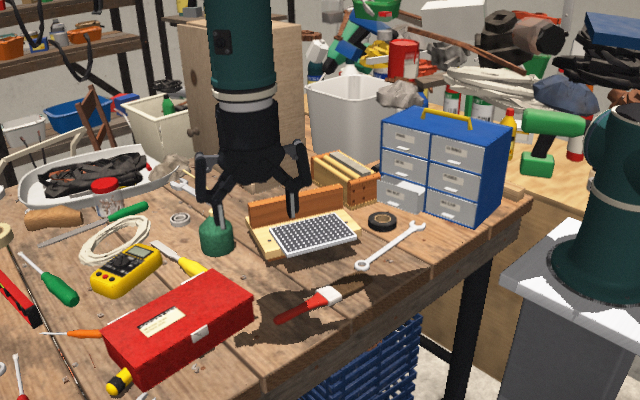

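The top view shows the dimpled plate near (286,258) and the stop running from (252,207) to (344,236). The rack is at (392,185), with its narrow slot probably on the dark side, and the oil can is at (225,192). Next I'll measure these from the depth data.

Run:
```python
from h import *
W=np.load("top0.npy");im=cv2.imread("pics/top0.png")
def rect(mask,name):
    n,l,st,_=cv2.connectedComponentsWithStats(mask.astype(np.uint8)); 
    k=1+st[1:,4].argmax(); P=W[l==k]; 
    r=cv2.minAreaRect((P[:,:2]*1000).astype(np.float32)); print(name,st[k],r,np.median(P[:,2]),cv2.boxPoints(r).round(0).tolist())
z=W[...,2]
v,u=np.mgrid[0:400,0:640]
B=(u>235)&(u<355)&(v>180)&(v<295)
rect(B&(z>.075)&(z<.11),"stop")
rect(B&(z>.025)&(z<.075),"board+plate")
gray=im.max(-1).astype(int)-im.min(-1)
rect(B&(z>.03)&(z<.07)&(gray<40),"plate")
C=(u>360)&(u<422)&(v>135)&(v<235)
rect(C&(z>.06)&(z<.1),"rack")
rect(C&(z>.04)&(z<.1)&(gray<40),"stone")
rect((u>190)&(u<250)&(v>160)&(v<215)&(z>.03),"can")
cv2.imwrite("pics/crop.png",np.hstack([cv2.resize(im[135:235,355:425],None,fx=5,fy=5,interpolation=2)]))
np.set_printoptions(linewidth=250)
print((z[170:200:6,362:424:2]*1000).round())
s=np.load("scene0.npy")[...,2]
```

```text
stop [248 200  97  38 997] ((537.058837890625, 347.56610107421875), (209.85650634765625, 23.25395393371582), 71.06883239746094) 0.09603928809291407 [[492.0, 252.0], [514.0, 245.0], [582.0, 443.0], [560.0, 451.0]]
board+plate [ 240  211  102   79 5046] ((465.6908874511719, 372.3057556152344), (210.96902465820312, 129.292236328125), 71.35508728027344) 0.05020339831320331 [[371.0, 293.0], [493.0, 252.0], [561.0, 452.0], [438.0, 493.0]]
plate [ 247  226   78   64 3256] ((455.932373046875, 375.66705322265625), (151.58338928222656, 106.38497161865234), 72.51692199707031) 0.051271968842794446 [[382.0, 319.0], [484.0, 287.0], [529.0, 432.0], [428.0, 464.0]]
rack [ 366  141   50   92 2828] ((605.6719970703125, 138.78041076660156), (85.10717010498047, 194.18418884277344), 78.8767318725586) 0.07550937170164618 [[502.0, 116.0], [693.0, 78.0], [709.0, 162.0], [519.0, 199.0]]
stone [388 152  21  69 795] ((605.2177124023438, 123.6487045288086), (24.221351623535156, 149.36334228515625), 79.70317840576172) 0.08085319023537874 [[530.0, 125.0], [677.0, 98.0], [681.0, 122.0], [534.0, 149.0]]
can [191 166  51  43 850] ((604.5757446289062, 511.4300537109375), (70.76546478271484, 68.14291381835938), 9.192100524902344) 0.06545130345638095 [[564.0, 539.0], [575.0, 472.0], [645.0, 483.0], [634.0, 551.0]]
[[ 1.  2.  1.  1.  0. 25. 68. 74. 76. 76. 15. 24. 58. 73. 78. 79. 73. 81. 78. 80. 80. 82. 78. 76. 75. 75.  4. nan  4.  0.  2.]
 [ 2. -1.  2.  1. -3. 47. 76. 78. 74. 13. 13. 37. 70. 78. 74. 75. 68. 81. 81. 81. 82. 83. 72. 78. 77.  1.  1.  2.  1.  2.  1.]
 [ 0.  2.  3.  1. 19. 66. 74. 74. 72. 11. 18. 51. 72. 75. 77. 72. 82. 79. 82. 82. 79. 78. 74. 79. 71.  5.  0.  1. -0.  2.  0.]
 [ 3.  3.  3.  0. 43. 73. 77. 76. 16. 13. 33. 68. 75. 76. 75. 66. 81. 80. 81. 81. 82. 81. 77. 73. -1. -1.  3.  2.  2.  4.  2.]
 [-1.  0. -0. 14. 63. 77. 77. 75. 13. 12. 45. 73. 75. 80. 73. 81. 81. 82. 81. 83. 80. 71. 78. 75.  4. -2. -1.  0.  3. -0. -1.]]
```

View pics/crop.png

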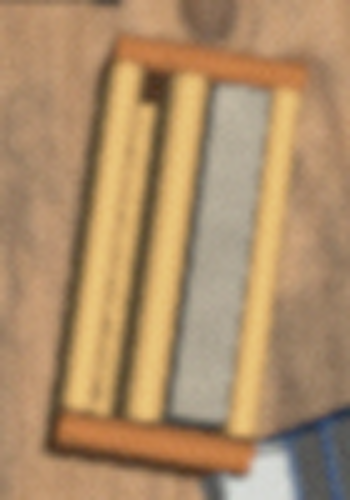

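Run:
```python
from h import *
W=np.load("top0.npy"); S=np.load("scene0.npy")
ex=np.array([.946,-.323]);ey=np.array([.323,.946]);f=np.array([.5276,.3508])
P=W.reshape(-1,3);P=np.vstack([P,S.reshape(-1,3)]);P=P[np.isfinite(P).all(1)]
a=(P[:,:2]-f)@ex;b=(P[:,:2]-f)@ey
for lo in range(-200,-90,10):
    print(lo,[ (np.percentile(P[m,2],98)*1000).round() if (m:=(a*1000>=lo)&(a*1000<lo+10)&(b*1000>=c)&(b*1000<c+20)).any() else None for c in range(-100,100,20)])
# blue cabinet / beige cabinet
for n,m in [("near rack tall",(P[:,2]>.12)&(np.hypot(P[:,0]-.61,P[:,1]-.16)<.2))]:
    Q=P[m]; d=np.hypot(Q[:,0]-.61,Q[:,1]-.16); i=d.argsort()[::max(1,len(d)//15)]; print(np.c_[Q[i],d[i]].round(3))
# front edge profile of plate
```

```text
-200 [np.float64(3.0), np.float64(8.0), np.float64(14.0), np.float64(15.0), np.float64(17.0), np.float64(15.0), np.float64(5.0), np.float64(3.0), np.float64(4.0), np.float64(3.0)]
-190 [np.float64(3.0), np.float64(7.0), np.float64(13.0), np.float64(13.0), np.float64(8.0), np.float64(3.0), np.float64(3.0), np.float64(3.0), np.float64(4.0), np.float64(4.0)]
-180 [np.float64(4.0), np.float64(11.0), np.float64(10.0), np.float64(4.0), np.float64(4.0), np.float64(4.0), np.float64(3.0), np.float64(3.0), np.float64(4.0), np.float64(4.0)]
-170 [np.float64(9.0), np.float64(10.0), np.float64(11.0), np.float64(3.0), np.float64(3.0), np.float64(4.0), np.float64(3.0), np.float64(3.0), np.float64(4.0), np.float64(4.0)]
-160 [np.float64(10.0), np.float64(11.0), np.float64(9.0), np.float64(4.0), np.float64(3.0), np.float64(2.0), np.float64(3.0), np.float64(4.0), np.float64(4.0), np.float64(3.0)]
-150 [np.float64(8.0), np.float64(3.0), np.float64(4.0), np.float64(5.0), np.float64(4.0), np.float64(3.0), np.float64(2.0), np.float64(4.0), np.float64(3.0), np.float64(3.0)]
-140 [np.float64(4.0), np.float6
[... 684 characters left out ...]
 np.float64(4.0)]
-100 [np.float64(39.0), np.float64(53.0), np.float64(53.0), np.float64(53.0), np.float64(54.0), np.float64(54.0), np.float64(53.0), np.float64(53.0), np.float64(53.0), np.float64(42.0)]
[[ 0.528  0.099  0.136  0.103]
 [ 0.742  0.163  0.3    0.132]
 [ 0.742  0.183  0.393  0.134]
 [ 0.743  0.194  0.4    0.137]
 [ 0.744  0.205  0.256  0.142]
 [ 0.688  0.036  0.166  0.147]
 [ 0.746  0.227  0.215  0.152]
 [ 0.746  0.238  0.338  0.156]
 [ 0.52   0.025  0.203  0.162]
 [ 0.773  0.201  0.401  0.168]
 [ 0.732  0.037  0.141  0.173]
 [ 0.446  0.089  0.179  0.179]
 [ 0.766  0.258  0.403  0.185]
 [ 0.573 -0.026  0.205  0.19 ]
 [ 0.431  0.082  0.191  0.195]
 [ 0.779  0.266  0.403  0.2  ]]
```

Call:
carry_out(series="0.015 -0.035 0 6.3; 0.015 -0.035 0 0; 0.015 -0.035 -0.01 0; 0.015 -0.035 -0.01 0; 0.015 -0.035 -0.01 0; 0.016 -0.034 -0.01 0; 0 0 0 0; 0 0 0 0", jaw=1)

```text
time: 1.5
tool_pos: [0.3785, 0.4022, 0.2058]
tcp_rot: [0.517, 3.099, 0.002]
wrist_force: [-0.2, 0.1, -0.6]
width: 0.999
grip_force: 0.0
```

Run:
```python
from h import *
im,W=cloud("wrist"); cv2.imwrite("pics/w1.png",im); np.save("w1.npy",W)
f=np.array([.5276,.3508]);ex=np.array([.946,-.323]);ey=np.array([.323,.946])
z=W[...,2];g=im.max(-1).astype(int)-im.min(-1)
for n,m in [("stop",(z>.085)&(z<.105)),("plate",(z>.04)&(z<.062)&(g<40))]:
    nn,l,st,_=cv2.connectedComponentsWithStats(m.astype(np.uint8));k=1+st[1:,4].argmax();P=W[l==k]
    r=cv2.minAreaRect((P[:,:2]*1000).astype(np.float32));print(n,st[k],r,np.median(P[:,2]))
    Q=np.c_[(P[:,:2]-f)@ex,(P[:,:2]-f)@ey]; print(np.percentile(Q,[1,5,95,99],axis=0).round(4).tolist())
```

```text
stop [500 371  23  28 395] ((603.2462158203125, 508.76617431640625), (15.900544166564941, 18.884593963623047), 11.663865089416504) 0.09310822832690162
[[0.0131, 0.1656], [0.0138, 0.1663], [0.0264, 0.1811], [0.0288, 0.1832]]
plate [  237   211   164   107 16230] ((460.0473937988281, 373.0160217285156), (155.91908264160156, 113.14472198486328), 72.22785949707031) 0.05044683274202788
[[-0.1275, -0.0742], [-0.1249, -0.068], [-0.0283, 0.0665], [-0.0229, 0.0725]]
```

View pics/w1.png

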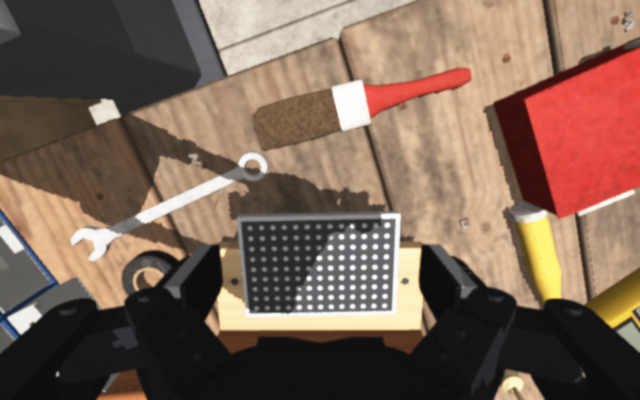

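The wrist view shows the plate's front edge (row 215, columns 240–400) centred between the fingers. The brush and wrench are clear of the fingers. I'll go down and push.

Call:
carry_out(series="0 0 -0.045 0; 0 0 -0.045 0; 0 0 -0.045 0; 0 0 -0.041 0; 0 0 0 0; 0.0095 -0.0032 0 0; 0.0047 -0.0016 0 0; 0.0047 -0.0016 0 0; 0.0047 -0.0016 0 0; 0.0047 -0.0016 0 0; 0 0 0 0")

```text
time: 2.92
tool_pos: [0.4072, 0.3919, 0.0294]
tcp_rot: [0.516, 3.098, 0.0]
wrist_force: [-1.0, 0.3, 0.6]
width: 0.997
grip_force: 0.3
```

Call:
carry_out(series="0.0038 -0.0013 0 0; 0.0038 -0.0013 0 0; 0.0038 -0.0013 0 0;0 0 0 0")

```text
time: 3.42
tool_pos: [0.417, 0.3882, 0.0291]
tcp_rot: [-0.515, -3.097, 0.001]
wrist_force: [-9.1, 2.8, 5.0]
width: 0.996
grip_force: 4.5
```

Call:
carry_out(series="0.0009 -0.0003 0 0; 0 0 0.003 0; 0 0 0.003 0; 0 0 0.003 0; 0 0 0 0")

```text
time: 4.05
tool_pos: [0.4168, 0.388, 0.0369]
tcp_rot: [-0.515, -3.095, 0.002]
wrist_force: [-8.8, 6.9, -1.2]
width: 0.996
grip_force: 4.8
```

```bash
cat > t.py <<'E'
from h import *
import sys
im,W=cloud("wrist"); cv2.imwrite(f"pics/{sys.argv[1]}.png",im)
s=bot.read_state();print(s["tool_pos"].round(4),s["wrist_force"].round(1))
f=np.array([.5276,.3508]);ex=np.array([.946,-.323]);ey=np.array([.323,.946])
z=W[...,2];a=(W[...,:2]-f)@ex;b=(W[...,:2]-f)@ey
m=(abs(b)<.04)&(a>-.135)&(a<.04)
for lo in np.arange(-.135,.04,.01):
    q=z[m&(a>=lo)&(a<lo+.01)]
    if len(q)>5: print(lo.round(3),np.percentile(q,[10,50,90]).round(3),len(q))
E
python3 t.py w2
```

```text
[0.4168 0.388  0.0368] [-7.3  5.9 -2.5]
-0.135 [0.001 0.107 0.117] 22931
-0.125 [-0.001  0.     0.104] 3227
-0.115 [-0.001  0.     0.053] 3382
-0.105 [-0.     0.056  0.058] 8795
-0.095 [-0.     0.001  0.057] 3775
-0.085 [-0.001  0.     0.001] 1932
```

Call:
carry_out(series="0.0003 -0.0001 0.0045 0; 0.0002 -0.0001 0.0045 0; 0.0005 -0.0002 0.0045 0; 0.0006 -0.0002 0.0045 0; 0.0009 -0.0003 0.0045 0; 0.001 -0.0003 0.0043 0; 0 0 0 0")

```text
time: 4.97
tool_pos: [0.4199, 0.3868, 0.064]
tcp_rot: [-0.515, -3.094, 0.002]
wrist_force: [-10.4, 5.3, -0.3]
width: 0.996
grip_force: 5.6
```

```bash
python3 t.py w3
```

```text
[0.4199 0.3868 0.0639] [-9.7  5.   0.7]
-0.135 [0.001 0.138 0.148] 16718
-0.125 [0.    0.131 0.14 ] 10740
-0.115 [-0.001  0.     0.13 ] 2310
-0.105 [-0.     0.08   0.084] 7423
-0.095 [0.    0.038 0.083] 7712
-0.085 [-0.     0.04   0.041] 2911
```

View pics/w3.png

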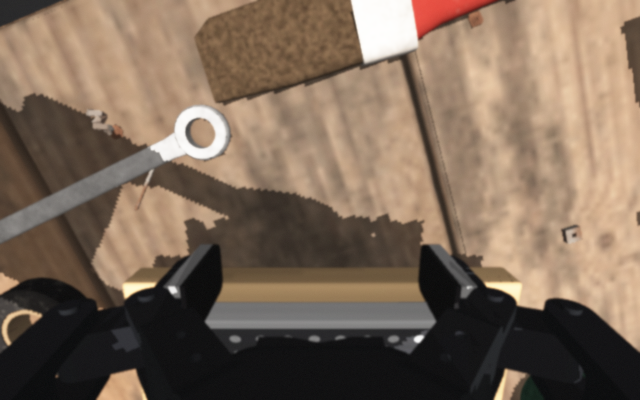

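The plate is tipping without slipping, at about 19.5°. Its front edge is at row 310, spanning both fingers. I'll follow the arc.

Call:
carry_out(series="0.0013 -0.0004 0.0042 0; 0.0013 -0.0004 0.0042 0; 0.0017 -0.0006 0.004 0; 0.0017 -0.0006 0.004 0; 0.002 -0.0007 0.0038 0; 0.002 -0.0007 0.0038 0; 0.0023 -0.0008 0.0036 0; 0.0023 -0.0008 0.0036 0; 0.0027 -0.0009 0.0033 0; 0.0027 -0.0009 0.0033 0; 0 0 0 0")

```text
time: 6.4
tool_pos: [0.4407, 0.38, 0.1031]
tcp_rot: [-0.516, -3.095, 0.002]
wrist_force: [-12.1, 2.1, 8.0]
width: 0.993
grip_force: 5.6
```

Call:
carry_out(series="0.0028 -0.0009 0.0035 0; 0.0028 -0.0009 0.0035 0; 0.0031 -0.0011 0.0031 0; 0.0031 -0.0011 0.0031 0; 0.0034 -0.0011 0.0026 0; 0.0034 -0.0012 0.0026 0; 0.0037 -0.0012 0.0022 0; 0.0037 -0.0013 0.0022 0; 0.0038 -0.0013 0.0018 0; 0.0038 -0.0013 0.0018 0; 0 0 0 0")

```text
time: 7.78
tool_pos: [0.4766, 0.3686, 0.1296]
tcp_rot: [0.516, 3.098, 0.001]
wrist_force: [-1.4, 0.2, 0.4]
width: 1.003
grip_force: 0.3
```

Call:
carry_out(series="0.0038 -0.0013 0.0014 0; 0.0038 -0.0013 0.0014 0; 0.0038 -0.0013 0.001 0; 0.0038 -0.0013 0.001 0; 0.0038 -0.0013 0 0; 0.0038 -0.0013 0 0; 0.0038 -0.0013 0 0; 0.0024 -0.0008 0 0; 0 0 0 0")

```text
time: 8.9
tool_pos: [0.5053, 0.3586, 0.134]
tcp_rot: [-0.516, -3.099, 0.0]
wrist_force: [-0.1, -1.5, -0.6]
width: 0.997
grip_force: 0.0
```

```bash
python3 t.py w4
```

```text
[0.5051 0.3586 0.134 ] [ 0.6  0.7 -0.2]
-0.135 [-0.001  0.     0.001] 1551
-0.125 [-0.001  0.     0.001] 1559
-0.115 [-0.001  0.     0.001] 1478
-0.105 [-0.001  0.     0.001] 1354
-0.095 [-0.     0.039  0.041] 1675
-0.085 [0.039 0.04  0.041] 1836
-0.075 [0.039 0.04  0.041] 1786
-0.065 [0.039 0.04  0.041] 1770
-0.055 [0.039 0.04  0.041] 1688
-0.045 [0.182 0.208 0.218] 16440
-0.035 [0.04  0.201 0.21 ] 10111
-0.025 [0.039 0.04  0.2  ] 1846
-0.015 [0.055 0.117 0.145] 15862
-0.005 [0.144 0.145 0.146] 1780
```

View pics/w4.png

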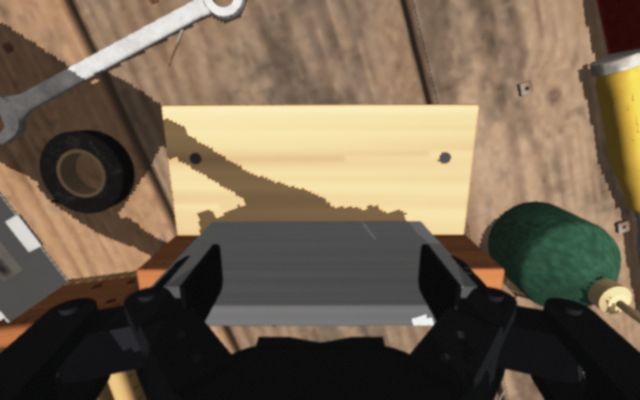

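Plate upright against the stop (face at rows 222–310, columns 210–440), not leaning on the fingers. Oil can at (555,255), standing. I'll back off, rise and look.

Call:
carry_out(series="-0.0095 0.0032 0 0; -0.019 0.0065 0 0; -0.028 0.0097 0.03 0; -0.01 0.003 0.05 0; 0 0 0.03 0; 0 0 0 0; 0 0 0 0")

```text
time: 9.82
tool_pos: [0.4373, 0.3809, 0.243]
tcp_rot: [-0.515, -3.098, 0.002]
wrist_force: [-0.6, -0.1, 0.6]
width: 0.996
grip_force: 0.0
```

```bash
cat > t2.py <<'E'
from h import *
for n in ["wrist","top"]:
    im,W=cloud(n); cv2.imwrite(f"pics/{n}5.png",im)
    f=np.array([.5276,.3508]);ex=np.array([.946,-.323]);ey=np.array([.323,.946])
    z=W[...,2];a=(W[...,:2]-f)@ex;b=(W[...,:2]-f)@ey
    m=(z>.138)&(z<.152)&(abs(a)<.03)&(abs(b)<.1); print(n,m.sum(),[np.percentile(q[m],[1,5,50,95,99]).round(4).tolist() for q in (a,b,z)])
    P=W[m][:,:2]; r=cv2.minAreaRect((P*1000).astype(np.float32)); print(r)
    m2=(abs(a)<.03)&(abs(b)<.06)
    for h in np.arange(.05,.145,.015):
        q=a[m2&(abs(z-h)<.007)]
        if len(q)>5: print(h.round(3),np.median(q).round(4),len(q))
print(bot.read_state()["tool_pos"])
E
python3 t2.py
```

```text
wrist 2882 [[-0.0105, -0.0101, -0.0074, -0.0012, -0.0005], [-0.0762, -0.0703, -0.0032, 0.0635, 0.0694], [0.1382, 0.1392, 0.1448, 0.146, 0.1466]]
((521.2821044921875, 349.198486328125), (149.34878540039062, 11.085721969604492), 71.18594360351562)
0.05 -0.0097 653
0.065 -0.0097 709
0.08 -0.0097 806
0.095 -0.0097 939
0.11 -0.0097 1083
0.125 -0.0097 1281
0.14 -0.0088 2844
top 318 [[-0.0113, -0.011, -0.0062, -0.0017, -0.0011], [-0.0764, -0.0717, -0.0181, 0.0363, 0.0443], [0.1403, 0.1433, 0.146, 0.1482, 0.1489]]
((517.1367797851562, 339.2770690917969), (126.95636749267578, 10.38946533203125), 71.1396713256836)
0.05 -0.013 84
0.065 -0.0112 12
0.08 -0.0112 14
0.095 0.0101 462
0.11 -0.0112 14
0.125 -0.0113 16
0.14 -0.0062 216
[0.43725642 0.38038818 0.24190179]
```

Call:
carry_out(series="0.012 -0.0045 0 -10; 0.012 -0.0045 0 -10; 0.012 -0.0045 0 -10; 0.012 -0.0045 0 -10; 0.012 -0.0045 0 -10; 0.012 -0.0045 0 -10; 0.012 -0.0042 0 -10; 0 0 0 -10; 0 0 0 -10; 0 0 0 0; 0 0 0 0")

```text
time: 11.3
tool_pos: [0.5222, 0.3496, 0.2429]
tcp_rot: [-2.553, -1.83, 0.003]
wrist_force: [-0.4, 0.1, 0.1]
width: 1.002
grip_force: 0.0
```

Run:
```python
from h import *
s=bot.read_state();y=R.from_rotvec(s["tcp_rot"]).as_matrix()[:,1];print(s["tool_pos"],s["q"].round(2),np.degrees(np.arctan2(y[1],y[0])))
```

```text
[0.52217925 0.34955997 0.24291254] [0.55 0.18 1.71 0.   1.25 0.88] -18.743026420335376
```

Call:
carry_out(series="-0.0009 -0.0003 -0.03 0; 0 0 -0.03 0; 0 0 -0.03 0; 0 0 -0.026 0; 0 0 0 0; 0 0 0 0")

```text
time: 12.05
tool_pos: [0.5222, 0.3499, 0.1289]
tcp_rot: [2.555, 1.828, 0.002]
wrist_force: [0.5, -0.2, -0.3]
width: 0.998
grip_force: 0.0
```

Call:
carry_out(series="0 0 0 0; 0 0 0 0; 0 0 0 0; 0 0 0 0; 0 0 0 0; 0 0 0 0; 0 0 0 0; 0 0 0 0", jaw=-1, grip_force=60)

```text
time: 13.05
tool_pos: [0.5213, 0.3498, 0.1284]
tcp_rot: [-2.556, -1.826, 0.0]
wrist_force: [-4.0, 1.1, 5.3]
width: 0.103
grip_force: 60.0
```

Call:
carry_out(series="0 0 0.005 0; -0.001 0.0003 0.015 0; -0.001 0.0003 0.03 0; 0 0 0.04 0; 0 0 0.04 0; 0 0 0 0")

```text
time: 13.8
tool_pos: [0.5224, 0.3515, 0.2632]
tcp_rot: [2.555, 1.826, 0.015]
wrist_force: [-0.6, 0.4, -3.7]
width: 0.108
grip_force: 58.7
```

Call:
carry_out(series="0.01 -0.011 0 9.8; 0.01 -0.011 0 9.8; 0.01 -0.011 0 9.8; 0.01 -0.011 0 9.8; 0.01 -0.011 0 9.8; 0.01 -0.011 0 9.8; 0.01 -0.012 0 9.8; 0.01 -0.012 0 9.8; 0.01 -0.012 0 9.8; 0.01 -0.012 0 9.8; 0 0 0 0; 0 0 0 0")

```text
time: 15.3
tool_pos: [0.6187, 0.2362, 0.2563]
tcp_rot: [-0.303, -3.124, 0.001]
wrist_force: [0.5, 0.0, -4.8]
width: 0.105
grip_force: 58.8
```

Run:
```python
from h import *
s=bot.read_state();y=R.from_rotvec(s["tcp_rot"]).as_matrix()[:,1];print(s["tool_pos"],s["width"],s["wrist_force"],np.degrees(np.arctan2(y[1],y[0])))
im,W=cloud("wrist"); cv2.imwrite("pics/w6.png",im); np.save("w6.npy",W)
z=W[...,2]; g=im.max(-1).astype(int)-im.min(-1)
N=(W[...,0]>.48)&(W[...,0]<.73)&(W[...,1]>.06)&(W[...,1]<.22)
for n,m in [("rack",N&(z>.062)&(z<.09)),("stone",N&(z>.076)&(z<.088)&(g<40))]:
    nn,l,st,_=cv2.connectedComponentsWithStats(m.astype(np.uint8));k=1+st[1:,4].argmax();P=W[l==k]
    r=cv2.minAreaRect((P[:,:2]*1000).astype(np.float32));print(n,st[k],r,cv2.boxPoints(r).round().tolist())
# slot: low pixels inside
c=np.array([.6097,.1604]);yy=np.array([.982,-.187]);xx=np.array([.187,.982])
a=(W[...,:2]-c)@xx;b=(W[...,:2]-c)@yy
for bb in np.arange(-.07,.08,.02):
    print(bb.round(2),[(h:=z[(abs(b-bb)<.01)&(abs(a-aa)<.001)]).size and int(np.nanmedian(h)*1000) for aa in np.arange(-.03,.031,.002)])
```

```text
[0.61874624 0.2362147  0.25631958] 0.10496932734129362 [ 0.49997992  0.02319538 -4.84465396] 78.92547819608575
rack [  164    53   106   220 14644] ((594.9160766601562, 139.54757690429688), (86.61356353759766, 217.02357482910156), 79.2836685180664) [[480.0, 117.0], [693.0, 77.0], [710.0, 162.0], [496.0, 202.0]]
stone [ 182  108   41  152 3949] ((606.3585815429688, 122.41252899169922), (25.46025848388672, 148.5435791015625), 79.30256652832031) [[531.0, 124.0], [677.0, 96.0], [682.0, 121.0], [536.0, 149.0]]
-0.07 [78, 78, 73, 71, 72, 73, 74, 74, 74, 73, 71, 46, 72, 73, 72, 73, 73, 73, 71, 73, 74, 74, 74, 74, 72, 40, 0, 0, 0, 0, 0]
-0.05 [79, 79, 73, 70, 72, 74, 74, 75, 74, 73, 72, 44, 11, 0, 0, 0, 0, 0, 71, 72, 74, 75, 75, 74, 72, 41, 0, 0, 0, 0, 0]
-0.03 [80, 79, 73, 70, 72, 74, 74, 75, 74, 73, 71, 44, 12, 0, 0, 0, 0, 0, 70, 73, 74, 75, 74, 74, 72, 40, 0, 0, 0, 0, 0]
-0.01 [80, 79, 73, 70, 72, 74, 74, 74, 74, 73, 72, 44, 12, 0, 0, 0, 0, 0, 71, 73, 74, 329, 331, 331, 329, 327, 327, 327, 328, 324, 323]
0.01 [80, 80, 73, 70, 72, 74, 74, 75, 74, 74, 72, 44, 11, 0, 0, 0, 0, 0, 70, 73, 74, 74, 74, 74, 72, 40, 0, 0, 0, 0, 0]
0.03 [80, 80, 73, 70, 72, 74, 74, 74, 74, 73, 71, 43, 12, 0, 0, 0, 0, 0, 71, 73, 74, 75, 74, 74, 72, 39, 0, 0, 0, 0, 0]
0.05 [79, 80, 73, 71, 72, 73, 74, 74, 74, 73, 71, 45, 13, 0, 0, 0, 0, 0, 71, 73, 74, 75, 75, 74, 72, 41, 0, 0, 0, 0, 0]
0.07 [80, 79, 73, 70, 72, 74, 75, 75, 74, 73, 72, 43, 12, 0, 0, 0, 0, 0, 71, 73, 74, 75, 74, 74, 72, 41, 0, 0, 0, 0, 0]
```

View pics/w6.png

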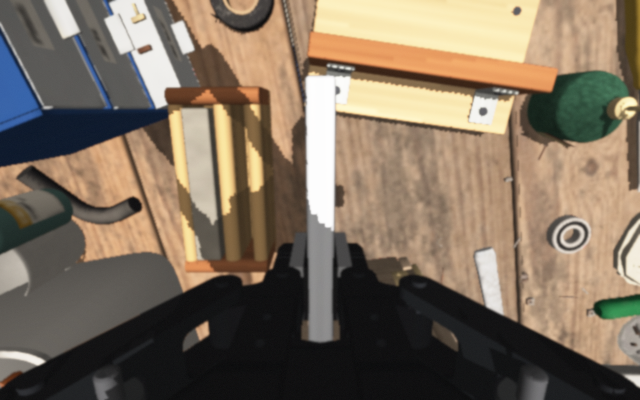

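The held plate is edge-on in the middle (columns 306–336). The rack is at columns 165–270, rows 88–270, and its narrow slot runs near column 243. I still need the slot's position along its length.

Run:
```python
from h import *
W=np.load("w6.npy");z=W[...,2]; im=cv2.imread("pics/w6.png")
c=np.array([.6097,.1604]);yy=np.array([.982,-.187]);xx=np.array([.187,.982])
a=(W[...,:2]-c)@xx;b=(W[...,:2]-c)@yy
for nm,lo,hi in [("slot",-.005,.002),("part",-.020,-.012),("part+",.009,.016),("stone",-.045,-.028)]:
    print(nm,[(int(round(bb*1000)),(h:=z[(a>lo)&(a<hi)&(abs(b-bb)<.001)]).size and int(np.nanmedian(h)*1000)) for bb in np.r_[np.arange(-.11,-.05,.002),np.arange(.07,.11,.002)]])
o=(z>.07)&(z<.08)&(im[...,2].astype(int)-im[...,0]>90)&(abs(a)<.07)&(abs(b)<.11)
for s in (-1,1):
    q=b[o&(b*s>.06)]; print(s,np.percentile(q,[2,10,50,90,98]).round(4) if len(q) else None,len(q))
# held plate ends
m=(abs(a-.073)<.02)&(z>.2)&(z<.28)
print(bot.read_state()["tool_pos"])
```

```text
slot [(-110, 0), (-108, 0), (-106, 0), (-104, 0), (-102, 0), (-100, 0), (-98, 0), (-96, 0), (-94, 0), (-92, 0), (-90, 0), (-88, 71), (-86, 73), (-84, 74), (-82, 74), (-80, 74), (-78, 74), (-76, 72), (-74, 68), (-72, 0), (-70, 0), (-68, 0), (-66, 0), (-64, 0), (-62, 0), (-60, 0), (-58, 0), (-56, 0), (-54, 0), (-52, 0), (70, 0), (72, 0), (74, 0), (76, 0), (78, 0), (80, 0), (82, 53), (84, 70), (86, 73), (88, 74), (90, 74), (92, 74), (94, 74), (96, 72), (98, 0), (100, 0), (102, 0), (104, 0), (106, 0), (108, 0)]
part [(-110, 0), (-108, 0), (-106, 0), (-104, 0), (-102, 0), (-100, 0), (-98, 0), (-96, 0), (-94, 0), (-92, 0), (-90, 0), (-88, 71), (-86, 73), (-84, 74), (-82, 75), (-80, 74), (-78, 73), (-76, 72), (-74, 69), (-72, 74), (-70, 74), (-68, 74), (-66, 74), (-64, 74), (-62, 74), (-60, 74), (-58, 75), (-56, 74), (-54, 74), (-52, 74), (70, 74), (72, 75), (74, 74), (76, 74), (78, 75), (80, 74), (82, 74), (84, 73), (86, 73), (88, 74), (90, 74), (92, 74), (94, 74), (96, 72), (98, 70), (100, 0), (102, 0), (104, 0), (106, 0), (108, 0)]
part+ [(-110, 0), (-108, 0), (-106, 0), (-104, 0), (-102
[... 435 characters left out ...]
, (102, 0), (104, 0), (106, 0), (108, 0)]
stone [(-110, 0), (-108, 0), (-106, 0), (-104, 0), (-102, 0), (-100, 0), (-98, 0), (-96, 0), (-94, 0), (-92, 0), (-90, 69), (-88, 71), (-86, 73), (-84, 74), (-82, 74), (-80, 74), (-78, 73), (-76, 72), (-74, 69), (-72, 12), (-70, 79), (-68, 80), (-66, 79), (-64, 79), (-62, 79), (-60, 79), (-58, 80), (-56, 80), (-54, 79), (-52, 79), (70, 80), (72, 80), (74, 79), (76, 80), (78, 79), (80, 0), (82, 65), (84, 71), (86, 73), (88, 74), (90, 74), (92, 74), (94, 74), (96, 72), (98, 70), (100, 0), (102, 0), (104, 0), (106, 0), (108, 0)]
-1 [-0.0885 -0.086  -0.0779 -0.0633 -0.0607] 672
1 [0.0611 0.0668 0.0862 0.0935 0.096 ] 467
[0.61884326 0.23645458 0.25680613]
```

Call:
carry_out(series="-0.0015 -0.0156 0 0.3; -0.001 -0.0156 0 0; -0.001 -0.0156 0 0; -0.001 -0.0157 0 0; -0.001 -0.0157 0 0; 0 0 -0.03 0; 0 0 -0.03 0; 0 0 -0.012 0; 0 0 0 0; 0 0 0 0; 0 0 0 0")

```text
time: 16.73
tool_pos: [0.6153, 0.1582, 0.1879]
tcp_rot: [0.29, 3.125, 0.001]
wrist_force: [-1.0, 0.1, -3.4]
width: 0.111
grip_force: 58.8
```

Run:
```python
from h import *
s=bot.read_state();y=R.from_rotvec(s["tcp_rot"]).as_matrix()[:,1];print(s["tool_pos"],s["wrist_force"],np.degrees(np.arctan2(y[1],y[0])))
im,W=cloud("wrist"); z=W[...,2]
c=np.array([.6138,.1581]);yy=np.array([.982,-.187]);xx=np.array([.187,.982])
a=(W[...,:2]-c)@xx;b=(W[...,:2]-c)@yy
m=(abs(a)<.02)&(abs(b)<.1)&(z>.1)&(z<.16)
print("plate end",[np.percentile(q[m],[1,10,50,90,99]).round(4) for q in (a,b,z)])
for bb in (-.083,-.06,-.04,-.02): print(bb,[(h:=z[(abs(b-bb)<.008)&(abs(a-aa)<.001)]).size and int(np.nanmedian(h)*1000) for aa in np.arange(-.026,.027,.002)])
print("endwall",[(int(round(bb*1000)),(h:=z[(abs(a)<.03)&(abs(a)>.01)&(z<.09)&(abs(b-bb)<.001)]).size and int(np.nanmedian(h)*1000)) for bb in np.arange(-.1,-.065,.002)])
cv2.imwrite("pics/w7.png",im)
```

```text
[0.6152838  0.15824929 0.18789865] [-1.03947693  0.09950519 -3.40256811] 79.40974922150139Traceback (most recent call last):
  File "<stdin>", line 7, in <module>
    return _quantile_unchecked(
        a, q, axis, out, overwrite_input, method, keepdims, weights)
    return _ureduce(a,
                    func=_quantile_ureduce_func,
    ...<5 lines>...
                    overwrite_input=overwrite_input,
                    method=method)
    r = func(a, **kwargs)
    result = _quantile(arr,
                       quantiles=q,
    ...<2 lines>...
                       out=out,
                       weights=wgt)
    slices_having_nans = np.isnan(arr[-1, ...])
                                  ~~~^^^^^^^^^
IndexError: index -1 is out of bounds for axis 0 with size 0
```

Call:
carry_out(series="-0.002 0 0 0; 0 0 0 0; 0 0 0 0")

```text
time: 17.15
tool_pos: [0.6121, 0.158, 0.1861]
tcp_rot: [0.29, 3.128, 0.0]
wrist_force: [0.0, 0.1, -4.4]
width: 0.109
grip_force: 58.9
```

Run:
```python
from h import *
s=bot.read_state();print(s["tool_pos"],s["wrist_force"])
im,W=cloud("wrist"); z=W[...,2]
cv2.imwrite("pics/w7.png",im)
c=np.array([.6138,.1581]);yy=np.array([.982,-.187]);xx=np.array([.187,.982])
a=(W[...,:2]-c)@xx;b=(W[...,:2]-c)@yy
for bb in (-.083,-.06,-.04,-.02): print(bb,[(h:=z[(abs(b-bb)<.008)&(abs(a-aa)<.001)]).size and int(np.nanmedian(h)*1000) for aa in np.arange(-.026,.027,.002)])
print("endwall",[(int(round(bb*1000)),(h:=z[(abs(a)<.03)&(abs(a)>.01)&(z<.09)&(abs(b-bb)<.001)]).size and int(np.nanmedian(h)*1000)) for bb in np.arange(-.1,-.065,.002)])
```

```text
[0.61212293 0.15798997 0.18613365] [ 3.57700724e-03  5.70203286e-02 -4.40368823e+00]
-0.083 [74, 74, 73, 73, 74, 74, 74, 73, 74, 73, 75, 201, 202, 201, 200, 74, 74, 74, 74, 74, 74, 74, 74, 73, 0, 0, 0]
-0.06 [79, 68, 71, 73, 74, 74, 75, 74, 0, 0, 202, 202, 202, 202, 202, 201, 0, 0, 73, 74, 74, 74, 73, 72, 68, 0, 0]
-0.04 [80, 69, 71, 73, 74, 75, 75, 74, 0, 0, 202, 202, 202, 202, 202, 201, 0, 0, 74, 74, 75, 74, 74, 72, 68, 0, 0]
-0.02 [222, 76, 70, 257, 256, 255, 254, 255, 256, 255, 252, 251, 204, 251, 250, 255, 257, 255, 255, 254, 255, 255, 258, 72, 261, 226, 225]
endwall [(-100, 0), (-98, 0), (-96, 0), (-94, 70), (-92, 72), (-90, 73), (-88, 74), (-86, 74), (-84, 74), (-82, 73), (-80, 71), (-78, 69), (-76, 74), (-74, 74), (-72, 74), (-70, 74), (-68, 74), (-66, 74)]
```

View pics/w7.png

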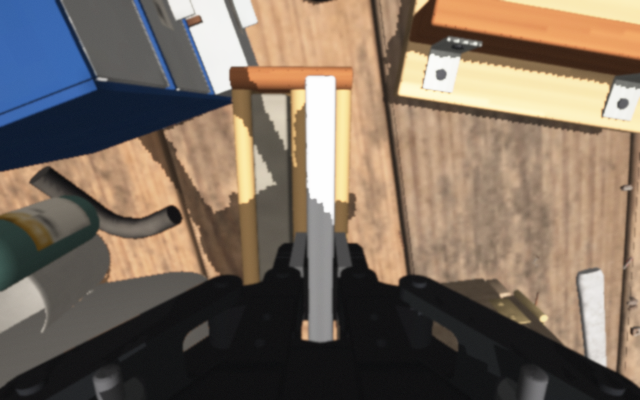

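The plate is over the narrow slot (plate columns 305–335, partitions on both sides), with the end walls about even. A 1 mm correction, then lower gently.

Call:
carry_out(series="0.0011 0.0003 0 0; 0 0 -0.01 0; 0 0 -0.006 0; 0 0 -0.005 0; 0 0 -0.005 0; 0 0 -0.004 0; 0 0 0 0")

```text
time: 18.08
tool_pos: [0.613, 0.1582, 0.1556]
tcp_rot: [-0.29, -3.127, 0.0]
wrist_force: [0.2, 0.6, -4.6]
width: 0.103
grip_force: 59.1
```

Call:
carry_out(series="0 0 -0.006 0; 0 0 -0.006 0; 0 0 -0.006 0; 0 0 -0.006 0; 0 0 -0.006 0; 0 0 -0.006 0; 0 0 -0.005 0; 0 0 0 0")

```text
time: 19.08
tool_pos: [0.6128, 0.1582, 0.1144]
tcp_rot: [-0.29, -3.127, 0.001]
wrist_force: [-0.1, -0.5, -5.0]
width: 0.108
grip_force: 59.0
```

Call:
carry_out(series="0 0 -0.004 0; 0 0 -0.004 0; 0 0 -0.002 0; 0 0 -0.001 0; 0 0 0 0")

```text
time: 19.7
tool_pos: [0.6133, 0.1583, 0.104]
tcp_rot: [-0.29, -3.128, 0.0]
wrist_force: [0.0, 0.5, -5.3]
width: 0.107
grip_force: 59.0
```

Call:
carry_out(series="0 0 -0.001 0; 0 0 -0.001 0; 0 0 -0.0005 0; 0 0 0 0")

```text
time: 20.2
tool_pos: [0.6132, 0.1583, 0.1015]
tcp_rot: [-0.29, -3.128, 0.0]
wrist_force: [-0.4, 0.9, -4.3]
width: 0.103
grip_force: 59.0
```

Call:
carry_out(series="0 0 -0.001 0; 0 0 -0.0005 0; 0 0 0 0")

```text
time: 20.58
tool_pos: [0.6134, 0.1583, 0.1005]
tcp_rot: [0.29, 3.128, 0.0]
wrist_force: [-0.8, -0.4, -2.8]
width: 0.106
grip_force: 59.4
```

Call:
carry_out(series="0 0 -0.0008 0; 0 0 0 0; 0 0 0 0")

```text
time: 20.95
tool_pos: [0.6135, 0.1584, 0.1004]
tcp_rot: [0.29, 3.128, 0.0]
wrist_force: [-4.2, 0.5, 5.2]
width: 0.105
grip_force: 60.4
```

The plate is on the slot floor: the force went from −5 N to +5 N at the expected height. I'll release and rise.

Call:
carry_out(series="0 0 0 0; 0 0 0 0; 0 0 0 0; 0 0 0 0", jaw=-0.5)

```text
time: 21.45
tool_pos: [0.6134, 0.1583, 0.0992]
tcp_rot: [0.29, 3.128, 0.0]
wrist_force: [0.2, -0.7, -1.2]
width: 0.245
grip_force: 0.0
```

Call:
carry_out(series="0 0 0.01 0; 0 0 0.03 0; 0 0 0.05 0; 0 0 0.05 0; -0.03 0.02 0.02 0; -0.04 0.04 0 0; -0.04 0.04 0 0; 0 0 0 0; 0 0 0 0")

```text
time: 22.58
tool_pos: [0.5036, 0.2584, 0.2601]
tcp_rot: [0.288, 3.127, 0.0]
wrist_force: [-0.0, -1.1, 1.2]
width: 0.25
grip_force: 0.0
```

Run:
```python
from h import *
ims=[]
for n in ["top","wrist"]:
    im,W=cloud(n); z=W[...,2]; ims.append(im)
    c=np.array([.6138,.1581]);yy=np.array([.982,-.187]);xx=np.array([.187,.982])
    a=(W[...,:2]-c)@xx;b=(W[...,:2]-c)@yy
    m=(abs(a)<.015)&(abs(b)<.09)&(z>.09)&(z<.14)
    print(n,m.sum(),[np.percentile(q[m],[2,50,98]).round(4) for q in (a,b,z)] if m.any() else 0)
    print(spot_in(n,"oil_can")[:1])
cv2.imwrite("pics/end.png",cv2.hconcat([ims[0][100:320,150:450],ims[1][90:310,100:500]]))
```

```text
top 0 0
[{'rect': [218.4, 187.1, 53.6, 45.7], 'score': 0.63}]
wrist 860 [array([-0.0052,  0.0021,  0.0049]), array([-0.0748, -0.0576, -0.0343]), array([0.0917, 0.116 , 0.1182])]
[{'rect': [577.5, 218.8, 124.9, 77.3], 'score': 0.69}]
```

View pics/end.png

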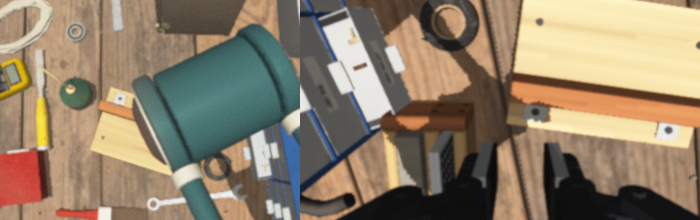

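The plate stands in the narrow slot with its top at z = 0.117, so it is fully down. The oil can is standing at (75,93) in the left half, and the robot touches nothing.

```bash
python3 -c "
from workcell import bot
print(bot.finish_job())"
```

```text
the job is handed in; nothing more can be done
None
```

The lapping plate was pushed home, tipped upright against the stop and lowered fully into the rack's narrow slot; it's released, the oil can is still standing, and I handed the job in at about 23 s of the 61 s allowed.

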